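Take the long rolling pin out of a drawer that only opens part-way

ROBOT

A 6-joint arm with a two-finger parallel gripper is mounted at the origin on a cart in front of the work surface, level with it; the furniture and walls round the work are solid. World frame = base frame: x ahead of the robot, y to its left, z up, the work surface at z = 0. Lengths are in m, angles in rad, forces in N, time in s.
With the tool pointing down it reaches from about 0.35 to 0.775 m from the base axis. Payload 5.5 kg.
Tool frame: the origin (TCP) lies at the very end of the fingers, on their centre line; the grasp point (between the pads) lies 19 mm behind it (env.grip_point_offset is the distance from the TCP to the grasp point, in m); z points along the fingers, y is the line along which they close (so a half turn about z gives the same grasp; the last joint's range is limited). The gripper opens to 85 mm and grips with 20 to 120 N. Pads are 22 mm wide; open, the fingers measure 114 mm over their backs; the gripper's body (76 mm by 85 mm) begins 54 mm behind the grasp point. The pads swing forward as they close: fully open they stand 13 mm farther back than shut.
Start: joints at [-1.428, 0.313, 0.046, 1.304, 0, 1.431], TCP at [0.16, -0.552, 0.231] pointing down, gripper open.
Joint ranges: [-2.76, 2.76], [-0.86, 1.69], [-1.03, 1.26], [-2.2, 2.34], [-1.47, 1.5], [-3.14, 3.14]. Speed limits (rad/s): [2.57, 2.57, 3.14, 3.14, 3.14, 3.14].

INTERFACE

Orientations are given as a unit quaternion [w, x, y, z].
In Python, from workcell import sensors, imaging, workorder, env gives the robot as it stands.
- The arm moves only by the shell command python3 -m handwheel 'ROWS' [FORCE]. ROWS is JSON, a list of rows, each a list of 5 numbers: the shift along the tool's x, y, z in mm, then the turn about the tool's z in rad, then the opening, from 0 (shut) to 1 (fully open). A call has 1 to 8 rows; each row is the pose to reach, as a shift and turn from the pose commanded when the call began, along the tool's axes at that moment; what a row does not reach only later rows make up. A row lasts 1/10 s, in which the tool goes at most 50 mm and 8.59 degrees, less where a joint would pass 70% of its speed; a pose out of reach is approached as far as the arm can. A call with a gripper value outside its range is refused whole. The fingers move at their own pace and stop on an object; FORCE is the grip in N (left out, the last holds). Time passes only in rows, so rows that repeat a pose let the fingers close. It gives the time, the measured TCP pose, the force, the opening and the grip force at its end, in the units of the state.
- sensors.get_state(): the state, without advancing time (a new reading comes with each control period).
- imaging.read_camera(name): name is "scene" or "top" or "wrist"; returns a dict with "color" (384x512x3 uint8, blue, green, red), "z_map" (384x512 float32, m along the optical axis (not along the pixel's ray), 0 where there is no reading), "fx", "fy", "cx", "cy" (pixels), "xyz" and "rotation" of the camera in the world. Camera axes: x right, y down, z forward; pixel columns grow to the right and rows downward; lengths in m; the calibration is good to about 2 mm. A picture is of the moment at which its call begins.
- workorder.hand_in(): hands the job in; it is judged then, once.
The state is a dict: "clock": time; "joint_pos": joint angles; "qvel": joint speeds; "tau": joint torques, N m; "tcp_pos": TCP position; "orientation": TCP orientation; "wrist_force": force on the tool from outside, world axes, zero at the start; "ft_torque": the same for the moment, N m; "finger_gap": finger opening in m; "grip_force": force on a finger pad.
Only numpy, scipy, OpenCV 4.12 (cv2) and the standard library are available. Lean on these libraries where they do the work, as an engineer would, in place of code of your own. Each camera call takes 0.05 s, during which the arm holds its last target. There are 200 camera calls.

TASK

Please get me the rolling pin: pull the little wooden drawer unit's drawer open to its stop, then, because the pin is longer than the gap, raise its near end over the drawer front and draw the pin out at a slant from under the unit's top, without forcing it against that top. Finish while holding it level in the air, both ends about 25 cm above the worktop and clear of everything, so that I can take it; leave the drawer open and the things on the worktop and on the unit where they are.

Things in the scene. Friction and masses are not known exactly. Their poses are not given: they have to be found in the camera images.
- unit_edge (a point): Middle of the upper front edge of the drawer unit, a low light-wood box 270 mm deep, 190 mm wide, 125 mm high, with one drawer; it cannot be shifted. Its front faces roughly to the robot's right. x points into the unit, y to the left as seen facing its front, z up. The top is a board 14 mm thick (underside 111 mm above the worktop); small things stand on its rear half.
- drawer_box (a joint): How far the drawer is out, m: 0 shut, 0.135 at its stop. It slides along the unit's -x against about 1.5 N of friction plus 4 N per m/s and stays where it is left. The free gap between the back of the drawer's front panel and the unit's front edge is as long as this value.
- drawer_handle (a point): Middle of the drawer's steel bar handle, 10 mm thick, 120 mm long along y, 86 mm above the worktop, with 35 mm of free space between bar and front panel; two studs join it to the panel 45 mm left and right of this point. Axes as the unit's. It moves with the drawer and lies 55 mm in front of unit_edge when shut.
- drawer_front (a point): Middle of the drawer front panel's upper edge, on the panel's back face, 102 mm above the worktop; the panel is 15 mm thick and 186 mm wide. It moves with the drawer. Axes as the unit's. The drawer's side walls reach 75 mm above the worktop.
- drawer_floor (a point): Middle of the drawer's floor inside, 20 mm above the worktop; it moves with the drawer. Axes as the unit's. The inside is 244 mm long (x) and 152 mm wide (y). Two battens along x, 6 mm high, 7 mm wide, 38 mm clear between them, keep the pin from rolling out of the middle.
- pin_center (a point): Centre of the wooden rolling pin, 225 mm long, about 0.15 to 0.29 kg: barrel 40 mm thick, 130 mm long, and at each end a dark handle up to 24 mm thick, 47 mm long. x is its axis, from near to far end; it may roll about it. At first it lies in the drawer, flat along x, its centre 40 mm above the worktop, the near end 3 to 16 mm behind the front panel; with the drawer out, some 100 mm of it is under the unit's top.
- pin_near (a point): Tip of the pin's near handle (next to the drawer's front), on its axis, 112.5 mm from the centre.
- pin_far (a point): Tip of the pin's far handle (deep in the unit), on its axis, 112.5 mm from the centre.
- mug_mid (a point): White mug with grey dots, 82 mm across, 91 mm high, on the worktop at the right, by the sink; this point is half-way up. To be left alone.
- spice_mid (a point): Spice jar with a yellow lid, 42 mm across, 96 mm high, on the worktop at the right, by the sink; this point is half-way up. To be left alone.
- lemon_mid (a point): Lemon, 70 x 52 x 51 mm, on the worktop behind the unit, to the left; its middle. To be left alone.
- garlic_mid (a point): Garlic bulb, 60 mm, on the worktop behind the unit, to the left; its middle. To be left alone.
- tin_mid (a point): Food tin, 75 mm across, 58 mm high, on the rear right of the unit's top; its middle. To be left alone.
- candle_mid (a point): Red tea light in a white cup, 38 mm across, 15 mm high, on the rear left of the unit's top; its middle. To be left alone.

How it is judged:
By the outcome, as a careful person would: the job done as asked, in the order asked, and still so for the second after the job is handed in, while the arm keeps its last pose, push and grip.
It also fails if it takes over 50 s, if anything falls off the work surface, if the arm or the gripper's body presses on something with over 40 N, if the wrist force passes 120 N, or if a joint passes its speed limit or range.

## Working session

There is one attempt and no reset: what is moved stays moved. The work goes in short steps, Python scripts to look and compute and a shell command to move; the robot and the scene stay as the last step left them, time stands still between calls to the robot, and variables do not carry over. Pictures are saved under pics/ and viewed, at most 10 in all, crops included, and the job is handed in when it is done.

```bash
mkdir -p pics; ls; cat > h.py <<'E'
import numpy as np, cv2
from scipy.spatial.transform import Rotation as R
from workcell import sensors, imaging, workorder, env
def rot(q): return R.from_quat([q[1],q[2],q[3],q[0]])
def cam(n,f=None):
    c=imaging.read_camera(n)
    r=np.array(c['rotation']); c['R']=r if r.shape==(3,3) else rot(r).as_matrix()
    if f: cv2.imwrite('pics/'+f,c['color'])
    return c
def cloud(c):
    v,u=np.mgrid[:384,:512]; z=c['z_map']
    p=np.stack([(u-c['cx'])/c['fx']*z,(v-c['cy'])/c['fy']*z,z],-1)
    w=p@c['R'].T+np.array(c['xyz']); w[z==0]=np.nan
    return w
E
python3 - <<'E'
from h import *
s=sensors.get_state(); print(s)
a=cam('top');b=cam('scene')
for n,c in(('top',a),('scene',b)):
    print(n,c['xyz'],c['R'].round(3).tolist(),c['fx'])
    np.save(n+'.npy',cloud(c))
cv2.imwrite('pics/a.png',cv2.resize(a['color'],(800,600)))
cv2.imwrite('pics/b.png',cv2.resize(b['color'],(800,600)))
print(rot(s['orientation']).as_matrix().round(3), env.grip_point_offset)
E
```

```text
pics
{'clock': 0.0, 'joint_pos': array([-1.42764209e+00,  3.14006940e-01,  4.49781392e-02,  1.30360130e+00,
        4.82015936e-05,  1.43117904e+00]), 'qvel': array([ 2.29364725e-03, -2.53667361e-03,  5.11135152e-05, -1.62174896e-03,
       -8.11056654e-06,  8.05237077e-04]), 'tau': array([-3.99302189e-05, -4.80628538e+01,  2.98532259e+01,  1.93014886e-02,
       -7.57444786e-05,  1.82917506e-05]), 'tcp_pos': array([ 0.16035721, -0.55165597,  0.23040481]), 'orientation': array([-9.16927887e-04,  9.90021259e-01,  1.40915102e-01,  2.24792605e-05]), 'wrist_force': array([-0.78075549, -0.6966965 ,  1.04875355]), 'ft_torque': array([ 0.01515291,  0.04537703, -0.01278571]), 'grip_force': 0.0, 'finger_gap': 0.08572167129003393}
top [ 0.25515278 -0.01126114  1.55418637] [[0.019, -0.98, 0.197], [-1.0, -0.015, 0.021], [-0.018, -0.198, -0.98]] 420.9261278786007
scene [-0.22297842  0.402678    1.27567476] [[-0.492, -0.698, 0.521], [-0.871, 0.403, -0.282], [-0.013, -0.592, -0.806]] 499.17607507254303
[[ 0.96   0.279 -0.   ]
 [ 0.279 -0.96   0.002]
 [ 0.    -0.002 -1.   ]] 0.0187
```

View pics/a.png

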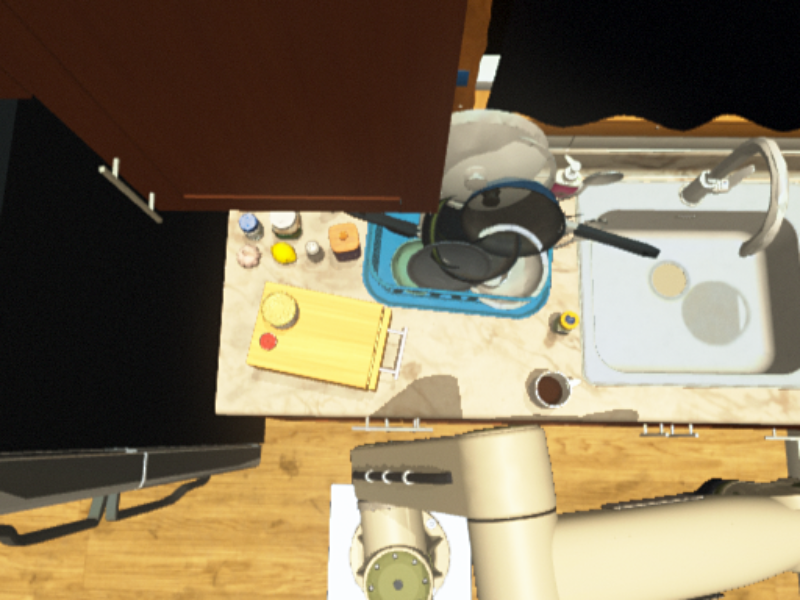

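View pics/b.png

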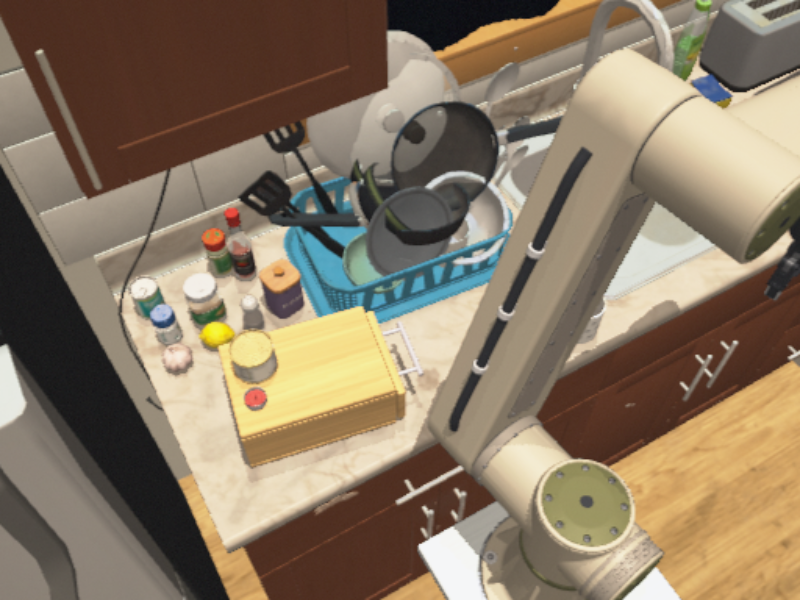

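Top view (800x600): unit's top spans (265,285)-(392,305)-(375,388)-(248,365), front facing image-right (robot's -y), handle at (398,352). Mug (552,388), spice jar (567,322), dish basket beyond the unit; the upper cabinet hangs over the rear. Now I fit the unit with depth.

```bash
python3 - <<'E'
from h import *
w=np.load('top.npy')
def px(u,v): return w[int(v*.64),int(u*.64)].round(3)
for n,p in dict(top=(330,330),handle=(402,352),mug=(552,388),spice=(567,320),table=(450,350),tin=(280,308),cab=(300,150),basket=(380,290),basket2=(545,305),edge=(300,412)).items(): print(n,px(*p))
m=(w[...,2]>.117)&(w[...,2]<.133)
sub=np.zeros_like(m); sub[int(275*.64):int(395*.64),int(240*.64):int(398*.64)]=1
m&=sub; n,l,st,_=cv2.connectedComponentsWithStats(m.astype(np.uint8)); k=1+st[1:,4].argmax()
P=w[l==k]; print(len(P),P[:,2].mean())
r=cv2.minAreaRect((P[:,:2]*1000).astype(np.float32)); print(r); print(cv2.boxPoints(r))
H=(w[...,2]>.06)&(w[...,2]<.115); s2=np.zeros_like(H); s2[int(320*.64):int(382*.64),int(383*.64):int(412*.64)]=1
Q=w[H&s2]; print(len(Q)); print(Q[::max(1,len(Q)//40)].round(3).tolist())
E
```

```text
top [0.485 0.158 0.128]
handle [ 0.444 -0.001  0.088]
mug [ 0.375 -0.349  0.02 ]
spice [ 0.524 -0.368  0.094]
table [ 0.461 -0.115  0.002]
tin [0.522 0.26  0.183]
cab [0.623 0.132 0.75 ]
basket [0.607 0.055 0.002]
basket2 [ 0.569 -0.334  0.026]
edge [ 0.312  0.235 -0.   ]
3711 0.12501231911360303
((477.23236083984375, 192.4455108642578), (270.73077392578125, 190.57505798339844), 79.62459564208984)
[[359.12402   76.4545  ]
 [546.58295   42.132507]
 [595.3407   308.43652 ]
 [407.88177  342.7585  ]]
198
[[0.515, 0.042, 0.106], [0.518, 0.028, 0.094], [0.513, 0.032, 0.098], [0.509, 0.035, 0.102], [0.506, 0.039, 0.101], [0.503, 0.039, 0.097], [0.498, 0.038, 0.101], [0.495, 0.042, 0.101], [0.498, -0.004, 0.086], [0.491, 0.038, 0.104], [0.494, 0.025, 0.085], [0.494, -0.007, 0.091], [0.487, 0.035, 0.104], [0.491, 0.021, 0.085], [0.49, 0.007, 0.093], [0.491, -0.007, 0.088], [0.485, 0.035, 0.099], [0.487, 0.007, 0.088], [0.486, -0.007, 0.093], [0.483, 0.035, 0.09], [0.484, -0.011, 0.083], [0.481, -0.0, 0.083], [0.474, 0.038, 0.102], [0.477, -0.007, 0.087], [0.472, -0.004, 0.09], [0.47, -0.001, 0.085], [0.466, 0.038, 0.083], [0.459, 0.041, 0.103], [0.463, -0.004, 0.085], [0.458, -0.004, 0.095], [0.455, -0.004, 0.089], [0.452, -0.004, 0.083], [0.446, 0.042, 0.067], [0.44, 0.006, 0.094], [0.436, 0.002, 0.097], [0.434, -0.001, 0.086], [0.426, 0.006, 0.091], [0.423, 0.002, 0.091], [0.416, 0.009, 0.091], [0.413, 0.005, 0.09], [0.405, 0.04, 0.087], [0.405, 0.009, 0.096], [0.401, 0.033, 0.095], [0.402, 0.019, 0.085], [0.403, 0.005, 0.086], [0.398, 0.023, 0.09], [0.398, 0.009, 0.093], [0.395, 0.009, 0.089], [0.388, 0.016, 0.088], [0.385, 0.012, 0.09]]
```

```bash
cat >> h.py <<'E'
UE=np.array([.4529,.0593,.125]); UX=np.array([.180,.984,0]); UX/=np.linalg.norm(UX); UY=np.array([-UX[1],UX[0],0])
def go(target,yaw=None):
    "row (mm, rad) from the present pose to world TCP target; yaw of tool x in world"
    s=sensors.get_state(); M=rot(s['orientation']).as_matrix()
    d=M.T@(np.array(target)-s['tcp_pos'])*1000
    y0=np.arctan2(M[1,0],M[0,0]); t=None if yaw is None else -(yaw-y0)
    print('row',d.round(1),'turn',t,'| tcp',s['tcp_pos'].round(4),'yaw',round(y0,3),'tilt',M[:,2].round(3),'j',s['joint_pos'].round(2),'F',s['wrist_force'].round(1),'gap',round(s['finger_gap'],4),'g',s['grip_force'],'t',round(s['clock'],2))
E
python3 -m handwheel '[[427,-456,0,-2.68,1],[427,-456,0,-2.68,1],[427,-456,0,-2.68,1],[427,-456,0,-2.68,1],[427,-456,0,-2.68,1],[427,-456,0,-2.68,1],[427,-456,0,-2.68,0.5],[427,-456,0,-2.68,0.4]]' 
python3 -c "
from h import *
go(UE-.055*UX+[0,0,.1],2.96)"
```

```text
clock: 0.9
tcp_pos: [0.3417, -0.1936, 0.2312]
orientation: [0.0, 0.736, 0.677, 0.0]
wrist_force: [1.8, -1.3, -0.6]
finger_gap: 0.0587
grip_force: 0.0
row [206.4  84.5   6.2] turn -1.4717285372957856 | tcp [ 0.3417 -0.1936  0.2312] yaw 1.488 tilt [ 0. -0. -1.] j [-0.72 -0.04 -0.37  1.24  0.    0.93] F [ 1.8 -1.3 -0.6] gap 0.0587 g 0.0 t 0.9
```

```bash
python3 -m handwheel '[[206,84,0,-1.47,0.36],[206,84,0,-1.47,0.36],[206,84,0,-1.47,0.36],[206,84,0,-1.47,0.36],[206,84,0,-1.47,0.36],[206,84,0,-1.47,0.36],[206,84,0,-1.47,0.36],[206,84,0,-1.47,0.36]]' >/dev/null
python3 -m handwheel '[[0,0,0,-0.30,0.36],[0,0,0,-0.30,0.36],[0,0,0,-0.30,0.36]]' >/dev/null
python3 -c "
from h import *
go(UE-.055*UX+[0,0,-.055],2.96)
c=cam('wrist');w=cloud(c)
m=(w[...,2]>.07)&(w[...,2]<.094)
P=w[m]; l=(P-UE)@np.c_[UX,UY]
k=(l[:,0]<-.045)&(l[:,0]>-.075)&(abs(l[:,1])<.075); print(k.sum(),l[k].mean(0),l[k].min(0),l[k].max(0),P[k].mean(0))
k2=abs(l[:,1])<.04; print(np.histogram(l[k2,0],np.arange(-.1,.05,.005)))
cv2.imwrite('pics/c.png',c['color'])"
```

```text
row [  0.3   2.8 160.9] turn 0.023243170390883527 | tcp [0.443  0.0024 0.2309] yaw 2.983 tilt [-0.001  0.    -1.   ] j [-0.18  0.06 -0.27  1.24 -0.   -0.02] F [0.3 0.  0.3] gap 0.0306 g 0.0 t 2.0
1680 [-0.05738086  0.0048734 ] [-0.06340515 -0.05974837] [-0.04502266  0.06044221] [0.43778097 0.00373267 0.08952717]
(array([  0,   0,   0,   0,   0,   0,   0, 330, 506, 160,   0,   0,   0,
         0,   0,   0, 339,   0,   0,   0,   0,   0,   0,   0,   0,   0,
         0,   0,   0,   0]), array([-1.00000000e-01, -9.50000000e-02, -9.00000000e-02, -8.50000000e-02,
       -8.00000000e-02, -7.50000000e-02, -7.00000000e-02, -6.50000000e-02,
       -6.00000000e-02, -5.50000000e-02, -5.00000000e-02, -4.50000000e-02,
       -4.00000000e-02, -3.50000000e-02, -3.00000000e-02, -2.50000000e-02,
       -2.00000000e-02, -1.50000000e-02, -1.00000000e-02, -5.00000000e-03,
        8.32667268e-17,  5.00000000e-03,  1.00000000e-02,  1.50000000e-02,
        2.00000000e-02,  2.50000000e-02,  3.00000000e-02,  3.50000000e-02,
        4.00000000e-02,  4.50000000e-02,  5.00000000e-02]))
```

View pics/c.png

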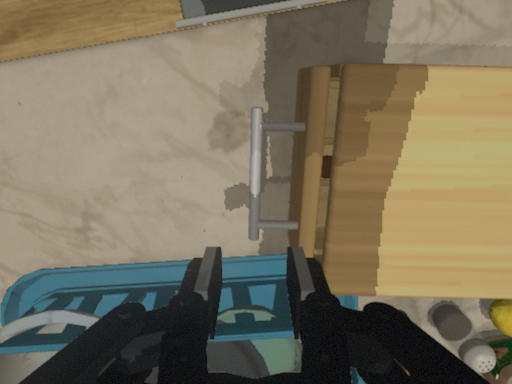

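Wrist view: bar handle at (256,172) with panel at (315,170); the bar is midway between the open fingers (205–300) along the closing line. Descend, grip, pull.

```bash
python3 -m handwheel '[[0,0,40,0.02,0.36],[0,0,80,0.02,0.36],[0,0,120,0.02,0.36],[0,0,140,0.02,0.36],[0,0,158,0.02,0.36],[0,0,158,0.02,0.36],[0,0,158,0.02,0.1],[0,0,158,0.02,0.0]]' 30
python3 -m handwheel '[[0,0,0,0,0],[0,0,0,0,0],[0,-15,0,0,0],[0,-30,0,0,0],[0,-45,0,0,0],[0,-60,0,0,0],[0,-75,0,0,0],[0,-90,0,0,0]]'
python3 -m handwheel '[[0,-12,0,0,0],[0,-22,0,0,0],[0,-30,0,0,0],[0,-36,0,0,0],[0,-40,0,0,0],[0,-44,0,0,0],[0,-48,0,0,0],[0,-48,0,0,0]]'
python3 -c "
from h import *
go(UE-.190*UX+[0,0,-.055],2.96)"
```

```text
clock: 2.85
tcp_pos: [0.4438, 0.0022, 0.0741]
orientation: [0.0, 0.09, 0.996, 0.0]
wrist_force: [0.4, 0.1, -3.5]
finger_gap: 0.0084
grip_force: 29.2
clock: 3.65
tcp_pos: [0.4273, -0.0865, 0.0741]
orientation: [0.0, 0.089, 0.996, 0.0]
wrist_force: [-2.0, 2.4, 1.7]
finger_gap: 0.0085
grip_force: 30.0
clock: 4.45
tcp_pos: [0.42, -0.1261, 0.074]
orientation: [0.002, 0.087, 0.996, 0.009]
wrist_force: [6.0, 31.9, 12.1]
finger_gap: 0.0087
grip_force: 31.8
row [ 1.  -1.8  3.9] turn 0.006818706926909446 | tcp [ 0.42   -0.1261  0.074 ] yaw 2.967 tilt [ 0.006  0.018 -1.   ] j [-0.49  0.17 -0.55  0.85  0.02 -0.31] F [ 6.  31.9 12.1] gap 0.0087 g 31.770683526992798 t 4.45
```

```bash
python3 -m handwheel '[[0,3,0,0,0],[0,6,0,0,0],[0,6,0,0,0],[0,6,0,0,0.3],[0,6,0,0,0.36],[0,6,0,0,0.36],[0,6,-40,0,0.36],[0,6,-80,0,0.36]]'
python3 -m handwheel '[[0,50,-50,0.15,0.6],[0,100,-80,0.3,0.6],[0,100,-80,0.45,0.6],[0,100,-80,0.6,0.6],[0,100,-80,0.75,0.6],[0,100,-80,0.9,0.6],[0,100,-80,1.05,0.6],[0,100,-80,1.2,0.6]]'
python3 - <<'E'
from h import *
c=cam('wrist','d.png');w=cloud(c); np.save('w.npy',w)
l=(w-UE)@np.c_[UX,UY,[0,0,1]]; z=w[...,2]; np.save('l.npy',l)
k=(z>.095)&(z<.107)&(abs(l[...,1])<.08)&(l[...,0]<-.05); print('panel',k.sum(),np.percentile(l[k][:,0],[1,50,99]))
k=(z>.076)&(z<.093)&(abs(l[...,1])<.03)&(l[...,0]<-.15); print('bar',k.sum(),l[k].mean(0) if k.any() else 0)
k=(z>.036)&(z<.075)&(abs(l[...,1])<.04)&(l[...,0]>-.135)&(l[...,0]<0.03); print('pin',k.sum(),np.percentile(l[k],[1,50,99],axis=0))
go(UE-.09*UX+[0,0,0.1],1.389)
E
```

```text
clock: 5.25
tcp_pos: [0.4187, -0.1274, 0.1532]
orientation: [-0.002, 0.09, 0.996, 0.0]
wrist_force: [1.8, -0.2, 1.0]
finger_gap: 0.0306
grip_force: 0.0
clock: 6.05
tcp_pos: [0.4378, -0.0295, 0.2333]
orientation: [0.0, 0.63, 0.776, -0.0]
wrist_force: [-0.1, 0.3, -0.6]
finger_gap: 0.0512
grip_force: 0.0
panel 2976 [-0.14799462 -0.13927926 -0.13341535]
bar 512 [-0.18764258 -0.00576825 -0.0358743 ]
pin 5678 [[-0.13440199 -0.03530997 -0.08632212]
 [-0.05607449  0.00188684 -0.0692719 ]
 [ 0.00309224  0.03602562 -0.05191556]]
row [ 0.5 -0.9  8.2] turn 0.3827775753842937 | tcp [ 0.4377 -0.0295  0.2332] yaw 1.772 tilt [ 0. -0. -1.] j [-0.25  0.05 -0.27  1.25 -0.    1.12] F [-0.2  0.1  0.2] gap 0.0512 g 0.0 t 6.1
```

View pics/d.png

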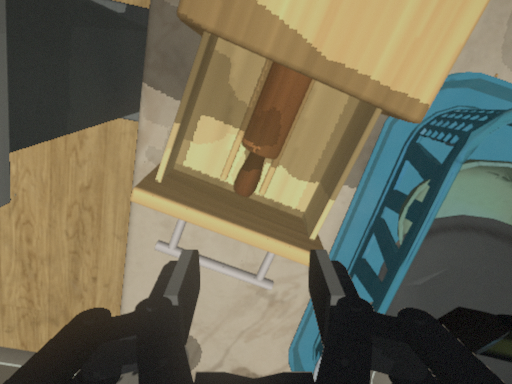

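Drawer is open; pin tip at (243,193), handle neck (257,158), barrel start about (262,145), barrel at the unit edge (290,70).

```bash
python3 - <<'E'
from h import *
l=np.load('l.npy'); im=cv2.imread('pics/d.png')
hsv=cv2.cvtColor(im,cv2.COLOR_BGR2HSV).astype(int)
z=l[...,2]+.125
k=(z>.03)&(z<.075)&(abs(l[...,1])<.03)&(l[...,0]>-.134)&(l[...,0]<0)
# pin pixels: well above floor
k&=(z>.036)
for a in np.arange(-.134,0,.006):
    q=k&(l[...,0]>=a)&(l[...,0]<a+.006)
    if q.any(): p=l[q]; print(round(a,3),q.sum(),'y',p[:,1].min().round(3),p[:,1].max().round(3),'ztop',(np.percentile(p[:,2],95)+.125).round(3))
E
```

```text
-0.134 469 y -0.03 0.03 ztop 0.073
-0.128 41 y -0.008 0.01 ztop 0.05
-0.122 111 y -0.011 0.012 ztop 0.052
-0.116 129 y -0.012 0.012 ztop 0.052
-0.11 130 y -0.012 0.012 ztop 0.052
-0.104 133 y -0.011 0.011 ztop 0.051
-0.098 121 y -0.01 0.01 ztop 0.05
-0.092 113 y -0.009 0.009 ztop 0.05
-0.086 97 y -0.008 0.009 ztop 0.049
-0.08 130 y -0.018 0.02 ztop 0.059
-0.074 245 y -0.019 0.02 ztop 0.06
-0.068 255 y -0.02 0.02 ztop 0.06
-0.062 254 y -0.019 0.02 ztop 0.06
-0.056 260 y -0.019 0.02 ztop 0.06
-0.05 264 y -0.018 0.02 ztop 0.06
-0.044 272 y -0.02 0.02 ztop 0.06
-0.038 273 y -0.019 0.02 ztop 0.06
-0.032 282 y -0.019 0.02 ztop 0.06
-0.026 288 y -0.019 0.02 ztop 0.06
-0.02 285 y -0.019 0.02 ztop 0.06
-0.014 297 y -0.019 0.02 ztop 0.06
-0.008 300 y -0.019 0.02 ztop 0.06
-0.002 100 y -0.018 0.02 ztop 0.06
```

```bash
python3 -m handwheel '[[0,0,0,0.15,0.6],[0,0,0,0.3,0.6],[0,0,0,0.383,0.6],[0,0,0,0.383,0.6]]' >/dev/null; python3 -c "
from h import *
go(UE-.098*UX+[0,0,-.092],1.389)"
```

```text
row [ -7.8  -1.1 200.2] turn 0.013629577987533281 | tcp [ 0.4377 -0.0295  0.2332] yaw 1.403 tilt [ 0. -0. -1.] j [-0.25  0.05 -0.27  1.25 -0.    1.49] F [-0.  -0.5 -0.6] gap 0.0514 g 0.0 t 6.5
```

```bash
python3 -m handwheel '[[-8,-1,50,0.013,0.6],[-8,-1,100,0.013,0.6],[-8,-1,140,0.013,0.6],[-8,-1,170,0.013,0.6],[-8,-1,190,0.013,0.6],[-8,-1,200,0.013,0.6],[-8,-1,200,0.013,0.6],[-8,-1,200,0.013,0.2]]' 20; python3 -m handwheel '[[0,0,0,0,0],[0,0,0,0,0],[0,0,0,0,0],[0,0,0,0,0]]'
python3 -c "
from h import *
go(UE-.098*UX+[0,0,-.092],1.389)"
```

```text
clock: 7.3
tcp_pos: [0.436, -0.0372, 0.034]
orientation: [0.0, 0.768, 0.64, 0.0]
wrist_force: [0.9, -0.4, -0.2]
finger_gap: 0.0381
grip_force: 0.0
clock: 7.7
tcp_pos: [0.4364, -0.0374, 0.0342]
orientation: [0.001, 0.769, 0.64, 0.001]
wrist_force: [-0.2, -1.3, 3.9]
finger_gap: 0.022
grip_force: 19.6
row [ 0.1 -1.1  1.2] turn -0.0010079444705921592 | tcp [ 0.4364 -0.0374  0.0342] yaw 1.388 tilt [ 0.002 -0.001 -1.   ] j [-0.27  0.22 -0.61  0.74 -0.    1.48] F [-0.2 -1.3  3.9] gap 0.022 g 19.61986201669788 t 7.7
```

```bash
python3 -m handwheel '[[0,0,-8,0,0],[0,0,-16,0,0],[0,0,-24,0,0],[0,0,-32,0,0],[0,0,-36,0,0],[0,0,-36,0,0]]'
python3 - <<'E'
from h import *
c=cam('scene'); w=cloud(c); cv2.imwrite('pics/e.png',cv2.resize(c['color'][150:320,150:400],(800,544)))
for n in('scene','wrist'):
    if n!='scene': c=cam(n);w=cloud(c)
    l=(w-UE)@np.c_[UX,UY,[0,0,1]]; l[...,2]+=.125
    h=cv2.cvtColor(c['color'],cv2.COLOR_BGR2HSV)
    for a in np.arange(-.15,.01,.01):
        q=(l[...,0]>=a)&(l[...,0]<a+.01)&(abs(l[...,1])<.022)&(l[...,2]>.035)&(l[...,2]<.14)
        if q.sum()>5: p=l[q]; print(n,round(a,3),q.sum(),'z pct',np.percentile(p[:,2],[5,50,95]).round(3), np.median(c['color'][q],0))
E
```

```text
clock: 8.3
tcp_pos: [0.4356, -0.0371, 0.07]
orientation: [0.001, 0.769, 0.64, 0.0]
wrist_force: [0.4, -0.7, -1.0]
finger_gap: 0.0216
grip_force: 19.9
scene 0.0 9 z pct [0.122 0.125 0.13 ] [132. 218. 245.]
wrist -0.14 3325 z pct [0.071 0.088 0.1  ] [ 62.  95. 118.]
wrist -0.13 154 z pct [0.083 0.087 0.088] [ 40.  63. 101.]
wrist -0.12 901 z pct [0.081 0.087 0.089] [31. 47. 73.]
wrist -0.11 1733 z pct [0.08  0.086 0.116] [31. 46. 69.]
wrist -0.1 2460 z pct [0.075 0.083 0.113] [35. 51. 70.]
wrist -0.09 6114 z pct [0.076 0.116 0.139] [34. 39. 42.]
wrist -0.08 940 z pct [0.076 0.084 0.087] [ 52.  85. 121.]
wrist -0.07 2144 z pct [0.074 0.083 0.086] [ 53.  86. 124.]
wrist -0.06 2183 z pct [0.072 0.081 0.084] [ 55.  92. 135.]
wrist -0.05 2261 z pct [0.07  0.079 0.082] [ 56.  94. 137.]
wrist -0.04 2323 z pct [0.067 0.077 0.08 ] [ 57.  94. 138.]
wrist -0.03 2368 z pct [0.065 0.074 0.077] [ 56.  94. 138.]
wrist -0.02 2454 z pct [0.063 0.072 0.075] [ 57.  95. 139.]
wrist -0.01 2485 z pct [0.061 0.07  0.073] [ 57.  95. 139.]
wrist 0.0 4322 z pct [0.059 0.071 0.123] [ 58.  94. 127.]
```

View pics/e.png

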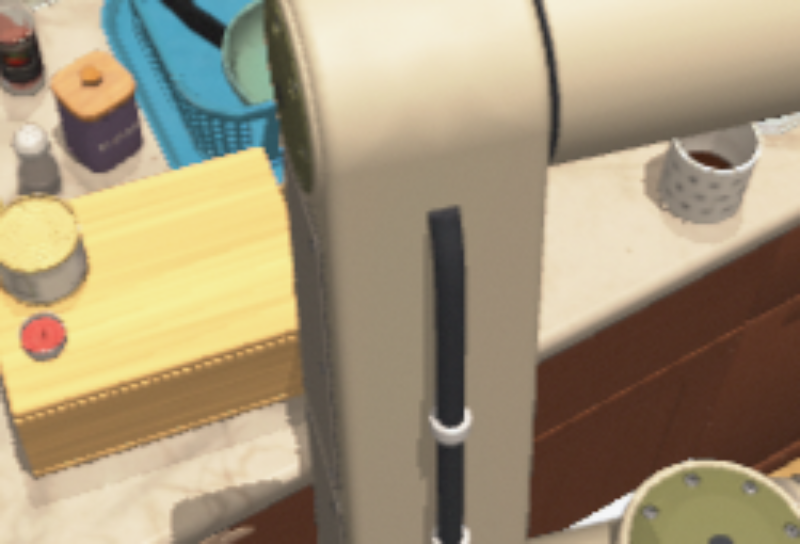

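The arm hides the drawer from the scene camera, but the wrist depth shows the pin's top falling ~0.2 mm/mm towards the unit: it pivots in the pads with the far end on the drawer floor. Continue raising.

```bash
cat > look.py <<'E'
from h import *
c=cam('wrist'); w=cloud(c); l=(w-UE)@np.c_[UX,UY,[0,0,1]]; l[...,2]+=.125
s=sensors.get_state(); g=(s['tcp_pos']-UE)@UX
for a in np.arange(-.24,.03,.015):
    q=(l[...,0]>=a)&(l[...,0]<a+.015)&(abs(l[...,1])<.006)&(l[...,2]>.028)&(l[...,2]<s['tcp_pos'][2]+.05)
    if q.sum()>5: print(round(a,3),q.sum(),'z pct',np.percentile(l[q][:,2],[5,50,95]).round(3),np.median(c['color'][q],0))
print('g',g,s['tcp_pos'],s['wrist_force'])
E
python3 -m handwheel '[[0,0,-10,0,0],[0,0,-20,0,0],[0,0,-30,0,0],[0,0,-40,0,0],[0,0,-50,0,0],[0,0,-58,0,0],[0,0,-62,0,0],[0,0,-62,0,0]]'; python3 look.py
```

```text
clock: 9.2
tcp_pos: [0.4357, -0.0372, 0.132]
orientation: [0.001, 0.769, 0.64, 0.0]
wrist_force: [0.2, 0.1, -0.5]
finger_gap: 0.0218
grip_force: 20.7
-0.195 271 z pct [0.084 0.089 0.091] [172. 179. 183.]
-0.12 886 z pct [0.149 0.152 0.154] [38. 51. 75.]
-0.105 1184 z pct [0.137 0.143 0.148] [30. 45. 69.]
-0.09 820 z pct [0.128 0.132 0.136] [31. 49. 73.]
-0.075 927 z pct [0.13  0.134 0.137] [ 50.  82. 120.]
-0.06 991 z pct [0.121 0.126 0.13 ] [ 56.  94. 138.]
-0.045 927 z pct [0.111 0.116 0.12 ] [ 55.  92. 137.]
-0.03 851 z pct [0.102 0.107 0.111] [ 55.  92. 135.]
-0.015 781 z pct [0.092 0.097 0.101] [ 56.  94. 138.]
0.0 1272 z pct [0.091 0.124 0.126] [128. 186. 218.]
g -0.09805860976870329 [ 0.4354657  -0.03719654  0.13153074] [ 0.141053   -1.82477151 -1.70090493]
```

Slope about 33°, 20 mm clear of the top's underside, near end above the panel. Draw out along the axis.

```bash
python3 -m handwheel '[[-8,0,-6,0,0],[-16,0,-12,0,0],[-24,0,-18,0,0],[-32,0,-24,0,0],[-40,0,-30,0,0],[-48,0,-36,0,0],[-56,0,-42,0,0],[-60,0,-45,0,0]]'; python3 look.py
```

```text
clock: 10.05
tcp_pos: [0.4245, -0.097, 0.177]
orientation: [0.0, 0.769, 0.639, 0.0]
wrist_force: [0.1, 0.5, -2.2]
finger_gap: 0.0218
grip_force: 22.3
-0.195 60 z pct [0.192 0.194 0.196] [36.5 53.  82.5]
-0.18 857 z pct [0.195 0.199 0.201] [31. 44. 66.]
-0.165 1434 z pct [0.174 0.185 0.194] [35. 47. 66.]
-0.15 726 z pct [0.165 0.169 0.172] [42. 54. 73.]
-0.135 983 z pct [0.156 0.164 0.171] [ 48.  76. 111.]
-0.12 828 z pct [0.138 0.146 0.154] [ 49.  81. 121.]
-0.105 661 z pct [0.121 0.129 0.137] [ 48.  81. 119.]
-0.09 579 z pct [0.103 0.111 0.119] [ 49.  81. 120.]
-0.075 474 z pct [0.085 0.093 0.101] [ 50.  83. 121.]
-0.06 349 z pct [0.052 0.077 0.084] [ 48.  81. 117.]
-0.045 315 z pct [0.037 0.046 0.051] [39. 62. 85.]
-0.03 8 z pct [0.033 0.034 0.035] [ 79.  119.5 141.5]
g -0.1590957673540945 [ 0.42470819 -0.09727868  0.17730434] [-0.08729858 -1.72070881 -1.41673856]
```

```bash
python3 -m handwheel '[[6,0,-10,0,0],[10,0,-25,0,0],[10,0,-45,0,0],[10,0,-65,0,0],[10,0,-85,0,0],[10,0,-105,0,0],[10,0,-125,0,0],[10,0,-140,0,0]]'; python3 look.py; python3 -c "
from h import *
c=cam('wrist','f.png')"
```

```text
clock: 10.9
tcp_pos: [0.4263, -0.0853, 0.3179]
orientation: [0.0, 0.768, 0.64, 0.0]
wrist_force: [0.4, -0.3, -2.4]
finger_gap: 0.0219
grip_force: 24.7
-0.18 191 z pct [0.337 0.338 0.34 ] [37. 52. 76.]
-0.165 1053 z pct [0.333 0.34  0.342] [32. 44. 65.]
-0.15 1525 z pct [0.3   0.317 0.333] [35. 47. 66.]
-0.135 860 z pct [0.287 0.299 0.303] [ 52.  77. 109.]
-0.12 817 z pct [0.253 0.27  0.284] [ 52.  79. 114.]
-0.105 556 z pct [0.219 0.235 0.249] [ 49.  79. 114.]
-0.09 398 z pct [0.161 0.2   0.215] [ 49.  80. 115.]
-0.075 137 z pct [0.144 0.153 0.159] [39. 61. 84.]
g -0.14719009499994357 [ 0.4270473  -0.08560333  0.31993987] [ 1.11092507 -1.30262344  0.25293359]
```

View pics/f.png

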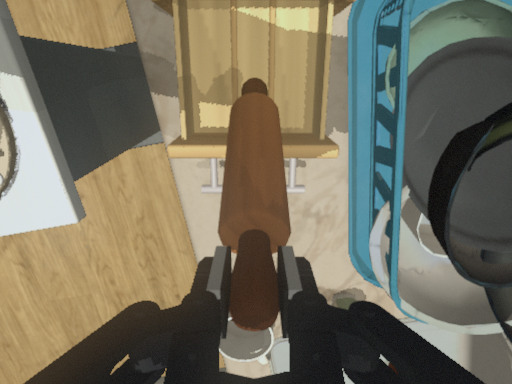

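Pin is held slanted (~67°), far tip at (253,85) now above the drawer, which is still open; everything clear. Next: carry to the free worktop right of the drawer, lay it down level, regrip at its centre.

```bash
python3 - <<'E'
from h import *
w=np.load('top.npy')
for y in np.arange(-.34,-.08,.03):
    q=(abs(w[...,1]-y)<.015)&(w[...,0]>.42)&(w[...,0]<.75)
    p=w[q]; print(y.round(2),[ (a,p[p[:,2]>a][:,0].min().round(3)) for a in(.02,.1,.2) if (p[:,2]>a).any()])
q=(abs(w[...,2])<.006)&(w[...,1]<-.15)&(w[...,1]>-.25); print('edge',np.percentile(w[q][:,0],[.5,5]))
go([.466,-.215,.34],0.0)
E
```

```text
-0.34 [(0.02, np.float64(0.508)), (0.1, np.float64(0.6)), (0.2, np.float64(0.668))]
-0.31 [(0.02, np.float64(0.539)), (0.1, np.float64(0.566)), (0.2, np.float64(0.669))]
-0.28 [(0.02, np.float64(0.535)), (0.1, np.float64(0.551)), (0.2, np.float64(0.721))]
-0.25 [(0.02, np.float64(0.535)), (0.1, np.float64(0.545)), (0.2, np.float64(0.724))]
-0.22 [(0.02, np.float64(0.538)), (0.1, np.float64(0.546)), (0.2, np.float64(0.73))]
-0.19 [(0.02, np.float64(0.541)), (0.1, np.float64(0.563)), (0.2, np.float64(0.63))]
-0.16 [(0.02, np.float64(0.545)), (0.1, np.float64(0.566)), (0.2, np.float64(0.63))]
-0.13 [(0.02, np.float64(0.548)), (0.1, np.float64(0.568)), (0.2, np.float64(0.638))]
-0.1 [(0.02, np.float64(0.551)), (0.1, np.float64(0.571)), (0.2, np.float64(0.622))]
edge [-0.0835499  -0.01001127]
row [-120.2   61.7  -21.2] turn 1.3887941598827709 | tcp [ 0.4271 -0.0857  0.3185] yaw 1.389 tilt [ 0.004 -0.001 -1.   ] j [-0.38  0.03 -0.09  1.45  0.    1.37] F [ 0.7 -0.1 -2.1] gap 0.0221 g 24.634886157491565 t 11.0
```

```bash
python3 -m handwheel '[[-20,7,0,0.13,0],[-45,14,0,0.26,0],[-70,22,0,0.4,0],[-95,30,0,0.54,0],[-120,38,0,0.68,0],[-140,45,0,0.82,0],[-155,50,0,0.96,0],[-163,53,0,1.1,0]]'
python3 -m handwheel '[[0,0,0,0.14,0],[0,0,0,0.28,0],[0,0,0,0.42,0],[0,0,0,0.55,0],[0,0,0,0.65,0],[0,0,0,0.69,0],[0,0,0,0.69,0]]'
python3 - <<'E'
from h import *
go([.450,-.256,.20],-.4)
c=cam('wrist','g.png'); w=cloud(c); s=sensors.get_state(); M=rot(s['orientation']).as_matrix()
t=(w-s['tcp_pos'])@M
for a in np.arange(-.04,.14,.015):
    q=(t[...,0]>=a)&(t[...,0]<a+.015)&(abs(t[...,1])<.008)&(w[...,2]>.02)&(w[...,2]<.37)
    if q.sum()>5: print(round(a,3),q.sum(),np.percentile(w[q][:,2],[5,50,95]).round(3))
E
```

```text
clock: 11.8
tcp_pos: [0.4486, -0.2566, 0.3148]
orientation: [-0.001, 0.99, 0.14, -0.001]
wrist_force: [-0.3, 0.4, -2.8]
finger_gap: 0.0215
grip_force: 24.7
clock: 12.5
tcp_pos: [0.4485, -0.2552, 0.3152]
orientation: [-0.001, 0.98, -0.199, -0.001]
wrist_force: [0.8, 0.5, -0.8]
finger_gap: 0.0215
grip_force: 24.7
row [  1.9   0.2 115.2] turn -0.001595758148738191 | tcp [ 0.4485 -0.2552  0.3152] yaw -0.402 tilt [-0.001  0.001 -1.   ] j [-0.67  0.19  0.09  1.47  0.    2.87] F [ 0.8  0.5 -0.8] gap 0.0215 g 24.69275867446413 t 12.5
-0.025 617 [0.335 0.337 0.34 ]
-0.01 2381 [0.306 0.327 0.339]
0.005 999 [0.296 0.299 0.306]
0.02 1319 [0.267 0.284 0.298]
0.035 897 [0.232 0.25  0.264]
0.05 605 [0.198 0.215 0.229]
0.065 405 [0.144 0.159 0.195]
0.08 8 [0.137 0.14  0.144]
0.095 6 [0.02  0.021 0.021]
0.125 141 [0.119 0.121 0.126]
0.14 105 [0.119 0.121 0.129]
```

View pics/g.png

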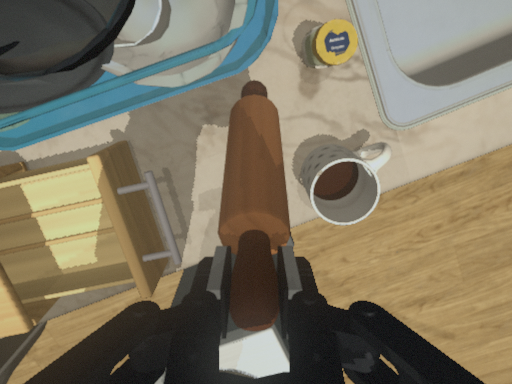

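Pin hangs at ~67° ahead of the gripper, far tip (255,88) between basket and spice jar, mug (340,190) off to the side. Lower till the far tip touches, then lay it back.

```bash
python3 -m handwheel '[[0,0,30,0,0],[0,0,60,0,0],[0,0,90,0,0],[0,0,110,0,0],[0,0,122,0,0],[0,0,130,0,0],[-5,0,132,0,0],[-10,0,135,0,0]]'
python3 -m handwheel '[[-11,0,5,0,0],[-25,0,14,0,0],[-38,0,24,0,0],[-50,0,35,0,0],[-61,0,48,0,0],[-71,0,61,0,0],[-80,0,75,0,0],[-80,0,75,0,0]]'
cat > look2.py <<'E'
from h import *
go([.337,-.208,.02],-.4)
c=cam('wrist','h%d.png'%(sensors.get_state()['clock']*100)); w=cloud(c); s=sensors.get_state(); M=rot(s['orientation']).as_matrix()
t=(w-s['tcp_pos'])@M
for a in np.arange(-.135,.24,.015):
    q=(t[...,0]>=a)&(t[...,0]<a+.015)&(abs(t[...,1])<.025)&(w[...,2]>.012)&(w[...,2]<s['tcp_pos'][2]+.03)
    if q.sum()>5: print(round(a,3),q.sum(),np.percentile(w[q][:,2],[5,50,95]).round(3),'lat',np.percentile(t[q][:,1],[2,98]).round(3))
E
python3 look2.py
```

```text
clock: 13.35
tcp_pos: [0.44, -0.2525, 0.1826]
orientation: [0.001, 0.98, -0.199, 0.001]
wrist_force: [-2.8, 1.7, 6.3]
finger_gap: 0.0216
grip_force: 21.0
clock: 14.15
tcp_pos: [0.3641, -0.2196, 0.1053]
orientation: [-0.001, 0.98, -0.2, -0.001]
wrist_force: [-0.8, 1.6, 0.5]
finger_gap: 0.021
grip_force: 19.7
row [-29.3   0.   85.4] turn -0.0023317756203512507 | tcp [ 0.3641 -0.2196  0.1053] yaw -0.402 tilt [-0.002  0.002 -1.   ] j [-0.73  0.11 -0.53  0.93 -0.    2.81] F [-0.8  1.6  0.5] gap 0.021 g 19.669866404874483 t 14.15
-0.03 1024 [0.118 0.124 0.126] lat [-0.01   0.011]
-0.015 2163 [0.11  0.118 0.127] lat [-0.01   0.011]
0.0 3763 [0.101 0.115 0.135] lat [-0.022  0.024]
0.015 2167 [0.097 0.107 0.111] lat [-0.018  0.019]
0.03 2917 [0.09  0.1   0.106] lat [-0.017  0.019]
0.045 2758 [0.081 0.092 0.098] lat [-0.018  0.019]
0.06 2591 [0.072 0.083 0.089] lat [-0.018  0.019]
0.075 2437 [0.064 0.075 0.081] lat [-0.017  0.019]
0.09 2309 [0.055 0.066 0.072] lat [-0.018  0.019]
0.105 2034 [0.046 0.058 0.064] lat [-0.018  0.019]
0.12 19 [0.033 0.042 0.045] lat [-0.019  0.02 ]
```

```bash
python3 -m handwheel '[[-8,0,14,0,0],[-14,0,29,0,0],[-19,0,44,0,0],[-23,0,60,0,0],[-25,0,70,0,0],[-26,0,80,0,0],[-26,0,85,0,0],[-26,0,85,0,0]]'
python3 look2.py
```

```text
clock: 15.0
tcp_pos: [0.3423, -0.2109, 0.0211]
orientation: [0.0, 0.98, -0.2, 0.0]
wrist_force: [-1.0, 0.1, -0.4]
finger_gap: 0.0209
grip_force: 19.6
row [-6.  -0.6  1.1] turn -0.0019826780553005574 | tcp [ 0.3423 -0.2109  0.0211] yaw -0.402 tilt [ 0. -0. -1.] j [-0.75  0.18 -0.71  0.69  0.    2.79] F [-1.   0.1 -0.4] gap 0.0209 g 19.62090632674517 t 15.0
-0.03 938 [0.03  0.034 0.036] lat [-0.01   0.012]
-0.015 1648 [0.028 0.034 0.042] lat [-0.01   0.012]
0.0 3207 [0.027 0.034 0.05 ] lat [-0.022  0.024]
0.015 2173 [0.032 0.041 0.043] lat [-0.017  0.019]
0.03 3269 [0.031 0.041 0.043] lat [-0.017  0.019]
0.045 3630 [0.031 0.04  0.043] lat [-0.017  0.019]
0.06 4023 [0.031 0.04  0.042] lat [-0.017  0.019]
0.075 4516 [0.03  0.039 0.042] lat [-0.017  0.019]
0.09 5083 [0.03  0.039 0.041] lat [-0.017  0.019]
0.105 1003 [0.029 0.038 0.041] lat [-0.018  0.02 ]
```

```bash
python3 -m handwheel '[[0,0,2,0,0],[0,0,2,0,0],[0,0,2,0,0.35],[0,0,2,0,0.45],[0,0,2,0,0.62],[0,0,2,0,0.62],[0,0,2,0,0.62]]'
python3 - <<'E'
from h import *
c=cam('wrist'); w=cloud(c); s=sensors.get_state(); M=rot(s['orientation']).as_matrix()
cv2.imwrite('pics/i.png',c['color'])
t=(w-s['tcp_pos'])@M
for a in np.arange(-.05,.2,.005):
    q=(t[...,0]>=a)&(t[...,0]<a+.005)&(abs(t[...,1])<.03)&(w[...,2]>.022)&(w[...,2]<.05)
    if q.sum()>5: print(round(a,3),q.sum(),np.percentile(w[q][:,2],[50,95]).round(3),'lat',np.percentile(t[q][:,1],[2,98]).round(3))
go(s['tcp_pos'])
E
```

```text
clock: 15.75
tcp_pos: [0.342, -0.2107, 0.0194]
orientation: [0.0, 0.98, -0.2, 0.0]
wrist_force: [-0.9, 0.1, 0.3]
finger_gap: 0.0526
grip_force: 0.0
-0.03 159 [0.029 0.03 ] lat [-0.007  0.01 ]
-0.025 310 [0.03  0.032] lat [-0.009  0.012]
-0.02 430 [0.03  0.032] lat [-0.009  0.012]
-0.015 477 [0.03  0.042] lat [-0.026  0.028]
-0.01 705 [0.03  0.046] lat [-0.026  0.028]
-0.005 724 [0.029 0.047] lat [-0.026  0.028]
-0.0 695 [0.029 0.048] lat [-0.026  0.028]
0.005 678 [0.028 0.048] lat [-0.026  0.028]
0.01 697 [0.037 0.049] lat [-0.03  0.03]
0.015 253 [0.037 0.039] lat [-0.016  0.018]
0.02 881 [0.038 0.04 ] lat [-0.016  0.019]
0.025 999 [0.038 0.04 ] lat [-0.017  0.019]
0.03 1014 [0.038 0.04 ] lat [-0.016  0.019]
0.035 1053 [0.038 0.04 ] lat [-0.017  0.019]
0.04 1100 [0.038 0.04 ] lat [-0.017  0.019]
0.045 1141 [0.038 0.04 ] lat [-0.017  0.019]
0.05 1174 [0.038 0.04 ] lat [-0.016  0.019]
0.055 1234 [0.038 0.04 ] lat [-0.017  0.019]
0.06 1266 [0.038 0.04 ] lat [-0.017  0.019]
0.065 1330 [0.038 0.04 ] lat [-0.017  0.019]
0.07 1377 [0.038 0.04 ] lat [-0.017  0.019]
0.075 1440 [0.038 0.04 ] lat [-0.017  0.019]
0.08 1473 [0.038 0.04 ] lat [-0.017  0.019]
0.085 1592 [0.038 0.04 ] lat [-0.017  0.019]
0.09 1622 [0.038 0.04 ] lat [-0.017  0.019]
0.095 1694 [0.038 0.04 ] lat [-0.017  0.019]
0.1 1779 [0.038 0.04 ] lat [-0.017  0.019]
0.105 993 [0.036 0.04 ] lat [-0.017  0.019]
row [0. 0. 0.] turn None | tcp [ 0.3419 -0.2107  0.0193] yaw -0.402 tilt [ 0. -0. -1.] j [-0.75  0.18 -0.71  0.68 -0.    2.79] F [-0.8 -0.4 -0.8] gap 0.0532 g 0.0 t 15.8
```

View pics/i.png

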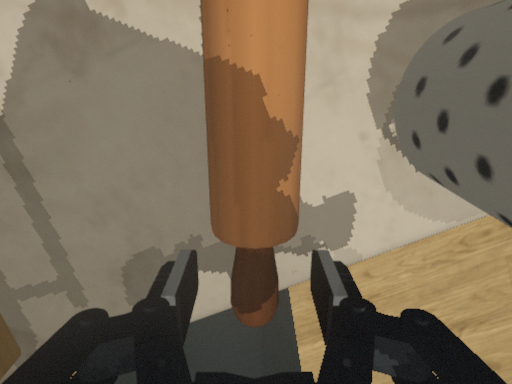

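The pin lies level and still on the worktop, near tip at (257,322), barrel start (255,238), midway between the fingers. Slide along it to the centre, grip firmly, lift.

```bash
python3 -m handwheel '[[20,-0.5,0,0,0.62],[40,1,0,0,0.62],[60,1,0,0,0.62],[75,1,4,0,0.62],[81,1,8,0,0.62],[81,1,12,0,0.62],[81,1,12,0,0.3],[81,1,12,0,0]]' 80
python3 -m handwheel '[[0,0,0,0,0],[0,0,0,0,0],[0,0,0,0,0],[0,0,-5,0,0],[0,0,-15,0,0],[0,0,-30,0,0],[0,0,-45,0,0],[0,0,-45,0,0]]'
python3 -c "
from h import *
go([.414,-.241,.236],-.4)"; sed -i 's/.012)&(w/.03)\&(w/' look2.py; python3 look2.py | tail -n +2
```

```text
clock: 16.6
tcp_pos: [0.4148, -0.2426, 0.007]
orientation: [-0.0, 0.98, -0.2, -0.001]
wrist_force: [-0.4, 0.2, -1.5]
finger_gap: 0.0381
grip_force: 80.3
clock: 17.4
tcp_pos: [0.4177, -0.2446, 0.0549]
orientation: [0.001, 0.98, -0.2, 0.002]
wrist_force: [-0.3, -0.7, -2.4]
finger_gap: 0.0376
grip_force: 80.4
row [  -3.9   -1.6 -181.1] turn -0.0019802926551315547 | tcp [ 0.4177 -0.2446  0.0549] yaw -0.402 tilt [ 0.004 -0.003 -1.   ] j [-0.7   0.27 -0.48  0.82 -0.    2.85] F [-0.3 -0.7 -2.4] gap 0.0376 g 80.39196610450745 t 17.4
-0.06 11 [0.068 0.07  0.072] lat [-0.019  0.021]
-0.045 500 [0.073 0.079 0.083] lat [-0.018  0.02 ]
-0.03 834 [0.075 0.081 0.084] lat [-0.017  0.02 ]
-0.015 1027 [0.075 0.081 0.084] lat [-0.018  0.02 ]
0.0 1883 [0.065 0.079 0.083] lat [-0.024  0.024]
0.015 1089 [0.075 0.081 0.084] lat [-0.017  0.02 ]
0.03 1166 [0.075 0.081 0.083] lat [-0.018  0.02 ]
0.045 1278 [0.075 0.081 0.084] lat [-0.018  0.02 ]
0.06 2342 [0.068 0.077 0.083] lat [-0.017  0.019]
0.075 2446 [0.071 0.077 0.079] lat [-0.008  0.01 ]
0.09 3432 [0.072 0.078 0.08 ] lat [-0.01   0.012]
0.105 582 [0.071 0.078 0.081] lat [-0.01   0.012]
```

```bash
python3 -m handwheel '[[0,0,-20,0,0],[0,0,-50,0,0],[0,0,-80,0,0],[0,0,-110,0,0],[0,0,-140,0,0],[0,0,-165,0,0],[0,0,-180,0,0],[0,0,-186,0,0]]'
python3 -m handwheel '[[0,0,0,0,0],[0,0,0,0,0],[0,0,0,0,0],[0,0,0,0,0]]'
python3 look2.py; python3 - <<'E'
from h import *
a=cam('top'); w=cloud(a); o=np.load('top.npy')
cv2.imwrite('pics/z.png',cv2.resize(a['color'][120:290,130:430],(800,453)))
l=(w-UE)@np.c_[UX,UY,[0,0,1]];z=w[...,2]
k=(z>.095)&(z<.107)&(abs(l[...,1])<.09)&(l[...,0]<-.05)&(l[...,0]>-.17); print('panel',k.sum(),np.percentile(l[k][:,0],[1,50,99]))
E
```

```text
clock: 18.25
tcp_pos: [0.4165, -0.2436, 0.2394]
orientation: [0.001, 0.98, -0.2, 0.001]
wrist_force: [-0.8, -0.2, -3.0]
finger_gap: 0.038
grip_force: 80.7
clock: 18.65
tcp_pos: [0.4156, -0.2429, 0.2372]
orientation: [-0.0, 0.98, -0.2, -0.001]
wrist_force: [-0.2, 0.8, -2.3]
finger_gap: 0.0376
grip_force: 80.7
row [-85.6  -1.2 217.4] turn -0.002077575807193921 | tcp [ 0.4156 -0.2429  0.2372] yaw -0.402 tilt [-0.002  0.001 -1.   ] j [-0.7   0.13 -0.17  1.27 -0.    2.85] F [-0.2  0.8 -2.3] gap 0.0376 g 80.65334558486938 t 18.65
-0.06 13 [0.251 0.253 0.255] lat [-0.019  0.021]
-0.045 624 [0.257 0.263 0.267] lat [-0.018  0.02 ]
-0.03 1064 [0.258 0.264 0.267] lat [-0.017  0.02 ]
-0.015 1331 [0.258 0.264 0.267] lat [-0.018  0.02 ]
0.0 2271 [0.248 0.263 0.267] lat [-0.024  0.024]
0.015 1456 [0.258 0.264 0.267] lat [-0.017  0.019]
0.03 1633 [0.258 0.264 0.267] lat [-0.017  0.02 ]
0.045 1866 [0.258 0.265 0.267] lat [-0.017  0.019]
0.06 2785 [0.25  0.259 0.267] lat [-0.017  0.019]
0.075 2503 [0.253 0.259 0.261] lat [-0.008  0.01 ]
0.09 3473 [0.254 0.26  0.262] lat [-0.01   0.012]
0.105 390 [0.252 0.26  0.262] lat [-0.011  0.013]
panel 219 [-0.14960617 -0.14213986 -0.13467846]
```

View pics/z.png

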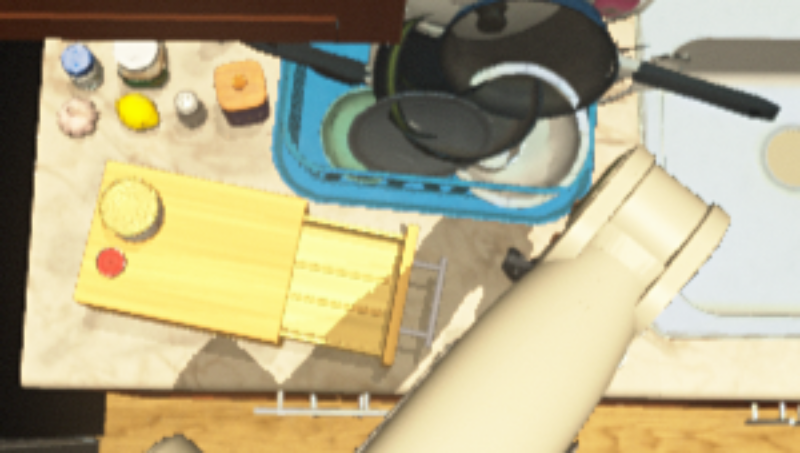

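The drawer is fully open at (345,290) and the tin, candle, lemon and garlic are in place. The pin is level under the arm with its axis at 0.247 m.

```bash
python3 -c "
from workcell import workorder
print(workorder.hand_in())"
```

```text
the job is handed in; nothing more can be done
None
```

The drawer is open to its stop and the rolling pin came out at a slant without touching the unit's top; after I laid it briefly on the worktop to level and re-grip it, it is held level about 25 cm up, and I have handed the job in without being told a verdict.

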